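# Pry open the wok burner's igniter battery box

### The arm

A 7-joint arm with a two-finger parallel gripper is mounted at the origin on the work surface. World frame = base frame: x ahead of the robot, y to its left, z up, the work surface at z = 0. Lengths are in m, angles in rad, forces in N, time in s.
With the tool pointing down it reaches from about 0.35 to 0.9 m from the base axis. Payload 7.2 kg.
Tool frame: the origin (TCP) lies at the very end of the fingers, on their centre line; the grasp point (between the pads) lies 19 mm behind it; z points along the fingers, y is the line along which they close (so a half turn about z gives the same grasp; the last joint's range is limited). The gripper opens to 88 mm and grips with 3 to 60 N. Pads are 20 mm wide; open, the fingers measure 115 mm over their backs; the gripper's body (75 mm by 178 mm) begins 61 mm behind the grasp point.
Start: joints at [1.165, 0.411, -0.013, 1.596, 0.006, 1.134, -0.082], TCP at [0.207, -0.59, 0.223] pointing down, gripper open.
Joint ranges: [-2.95, 2.95], [-0.29, 1.99], [-1.47, 1.44], [0.14, 2.54], [-1.03, 4.17], [0.13, 1.85], [-2.86, 2.86]. Speed limits (rad/s): [2.39, 2.39, 3.01, 3.01, 3.14, 3.14, 3.14].

### API

Orientations are given as [roll, pitch, yaw] about the fixed x, y, z axes, in that order (R = Rz(yaw) Ry(pitch) Rx(roll)).
In Python, from station import bot gives the robot as it stands.
- The arm moves only by the tool jog_arm, never from a script. Its argument "moves" is a list of rows, each a list of 3 entries, a list of its own where there are three numbers: the shift along the tool's x, y, z in cm, then the turn, a rotation vector about the tool's x, y, z in degrees, then the closure, from -1 (fully open) to 1 (shut). A call has 1 to 12 rows; each row shifts and turns the commanded pose from where the row before left it, along the tool's axes as they then stand; what a row does not reach is not made up. A row lasts 1/10 s, in which the tool goes at most 50 mm and 8.59 degrees, less where a joint would pass 70% of its speed; a pose out of reach is approached as far as the arm can. A call with a gripper value outside its range is refused whole. The fingers move at their own pace and stop on an object; "newtons" is the grip in N (left out, the last holds). Time passes only in rows, so rows that do not move let the fingers close. It gives the time, the measured TCP pose, the force, the opening and the grip force at its end, in the units of the state.
- bot.get_state(): the state, without advancing time (a new reading comes with each control period).
- bot.read_camera(name): name is "scene" or "top"; returns a dict with "frame" (400x640x3 uint8, red, green, blue), "fovy" (degrees; the focal length in pixels is half the picture's height over the tangent of half this angle, whatever the lens; pixels are square), "cx", "cy" (the principal point, pixels), "k1" (the pictures are not rectified: a ray, as slopes to the right and down, at radius r is drawn at 1 + k1 r^2 times it, then the intrinsics apply), "R" (3x3) and "t" (3): a world point X has camera coordinates R X + t. Camera axes: x right, y down, z forward; pixel columns grow to the right and rows downward; lengths in m; the calibration is good to about 2 mm. A picture is of the moment at which its call begins. There is no depth.
- bot.close_job(): hands the job in; it is judged then, once.
Trained networks look in a picture, given as the dict that the camera call returned (one of the last four; its "shot" number tells which), for a name from the list of things; names that differ only in an ending like _2 or _b are one class to them, and where a whole thing is asked for, a point or a joint stands for the part that bears it (a point fixed in the world has none). Each returns a list of dicts, best first, with "p" (0 to 1); they miss things now and then, are a little off and sometimes report something else, mostly with a low value. They report only what shows in the picture. A call takes as long as a camera call. They do not tell look-alikes from the thing itself.
- bot.silhouettes(picture, name): "pixels" (400x640 bool, what is visible of it) and "extent" ([left, top, right, bottom] in pixels, round what is visible of it).
- bot.spot_point(picture, name): "location" ([row, column] in pixels: a listed point, or the origin of a listed thing).
The state is a dict: "time_s": time; "joint_positions": joint angles; "joint_vel": joint speeds; "joint_torque": joint torques, N m; "tcp_pos": TCP position; "eef_rot": TCP orientation; "force": force on the tool from outside, world axes, zero at the start; "ft_torque": the same for the moment, N m; "width": opening from 0.0 (shut) to 1.0 (fully open); "finger_force": force on a finger pad.
Only numpy, scipy, OpenCV 4.12 (cv2) and the standard library are available. Lean on these libraries where they do the work, as an engineer would, in place of code of your own. Each camera call takes 0.05 s, during which the arm holds its last target. There are 200 camera calls.

### The job

Take the thin steel pry blade from the cork mat, feel along under the lip of the igniter box's red cover for the pry notch, slip the blade in and lever the cover off its spring catch with the blade, not the gripper. Then swing the cover up and right over until it rests back on its stop, and lay the blade flat on the cork mat again. Leave the saucers, chopstick holder and steamer pot where they are.

Things in the scene. Friction and masses are not known exactly. Their poses are not given: they have to be found in the camera images.
- knife_grip (a point): pry blade (110 g): centre of the part to grip on its black handle (90 mm long, 22 wide, 26 high), near the balance point, 13 mm above what it lies on. x points along the blade to the tip, y across, z up. The handle reaches from 65 mm behind this point to 25 mm ahead. Starts on the cork mat, tip pointing away from the robot
- knife_tip (a point): middle of the pry blade's square tip, 115 mm ahead of knife_grip and level with it, at mid-thickness. The flat steel blade is 24 mm wide, 2 mm thick, and stands 90 mm out of the handle; same axes as knife_grip
- mat: cork mat fixed to the counter, 250 mm (its x) by 100 mm (its y), 4 mm thick; origin at the centre of its underside. It lies left or right of the box; a wooden tray of the same length with the saucers is on the other side
- lip (a point): grey igniter box (160 mm wide, 96 high with its red cover): middle of the cover's lip (front edge), at ledge level, 86 mm above the counter. x points to the hinge, away from the robot, y along the lip, z up. A 4 mm wall fills the gap between ledge and cover, flush with the lip, but for one pry notch 32 mm wide, 4 high, 14 deep, centred anywhere within 21 mm of the middle: feel for it
- ledge (a point): middle of the front edge of the box's open level ledge, 24 mm in front of the lip (to the robot's side), at the height of the notch's floor, which is its continuation; 160 mm wide; a good fulcrum for the blade. Axes as the lip's. Where the notch is cannot be read from any of these poses
- hinge (a point): middle of the cover's hinge axis, fixed on the box; 110 mm behind the lip (along the lip's x) and 7 mm higher than the ledge (93 mm above the counter); the axis is level, along the lip's y
- cover (a joint): angle of the red cover (110 mm deep from hinge to front edge, 162 wide, 6 thick, underside 3 mm below the hinge axis when shut, about 0.14 kg): 0 shut, 1.57 upright, 1.95 on its stop. A spring catch holds it shut; it takes roughly 7 to 9 N up at the lip and lets go by 0.12. Then the cover moves freely and falls shut or open by its weight on either side of upright
- saucer_a: celadon saucer, 98 mm across, 18 mm high, on the tray; origin at the centre of its underside
- saucer_b: a second saucer like the first, on the tray
- chopsticks: clear acrylic chopstick holder, 70 x 70 mm, 130 mm high, its chopsticks up to 225 mm high; origin at the centre of its underside
- steamer: aluminium steamer pot with lid, 188 mm across, 158 mm high with the knob; origin at the centre of its underside
Things that resemble listed ones, but are neither listed nor needed, are in the scene too. Of the things that look like the part that bears lip, the smaller one is meant.

How it is judged:
On the way, in this order (a step that is already met when the one before it is completed fails the run):
1. the cover is sprung off its catch (more than 0.12 rad open) with the blade against it (value of joint cover between 0.12 and 1.2 rad and contact force between knife and cover above 0.2 N), for 0.05 s.
2. the cover is swung over, past upright (value of joint cover above 1.75 rad), for 0.2 s.
At the end, for the whole second after the job is handed in: the cover stands open past 1.75 rad (its stop is at 1.95), and the blade lies still and flat (within 0.1 rad) with its grip centre over the cork mat, resting on the mat (value of joint cover above 1.75 rad and x of knife_grip in the frame of mat between -0.11 and 0.11 m and y of knife_grip in the frame of mat between -0.05 and 0.05 m and z of knife_grip in the frame of mat between 0.012 and 0.022 m and angle between knife_grip's own z axis and vertical below 0.1 rad and linear speed of knife below 0.02 m/s); the robot touches nothing.
It fails at once if the gripper or arm pushes the cover while it is still on its catch (value of joint cover below 0.12 rad and contact force between any of the fingers, the arm and cover above 1.5 N).
It fails at once if a saucer, the chopstick holder or the steamer pot is shifted by more than 25 mm or tipped (distance of any of saucer_a, saucer_b, chopsticks, steamer from where it was at the start of the episode above 0.025 m or angle between any of saucer_a, saucer_b, chopsticks, steamer's own z axis and vertical above 0.4 rad).
It also fails if it takes over 72 s, if anything falls off the work surface, if the arm or the gripper's body presses on something with over 40 N, if the wrist force passes 120 N, or if a joint passes its speed limit or range.

## Working session

There is one attempt and no reset: what is moved stays moved. The work goes in short steps, Python scripts to look and compute and a tool call to move; the robot and the scene stay as the last step left them, time stands still between calls to the robot, and variables do not carry over. Pictures are saved under pics/ and viewed, at most 10 in all, crops included, and the job is handed in when it is done.

Besides the shell and the picture viewer there is one more tool, called after "Emit:" in YAML: its name, and indented under it one key for each argument. jog_arm: Moves the arm, as the interface text tells. Its arguments: {"type":"object","properties":{"moves":{"type":"array"},"newtons":{"type":"number"}},"required":["moves"]}

```bash
ls; mkdir -p pics
cat > h.py <<'E'
import numpy as np, cv2
from station import bot
from scipy.spatial.transform import Rotation as Ro
def K(p):
    f=200/np.tan(np.radians(p['fovy'])/2); return f
def ray(p,rc):
    f=K(p); x=np.array([(rc[1]-p['cx'])/f,(rc[0]-p['cy'])/f]); u=x.copy()
    for _ in range(20): u=x/(1+p['k1']*(u@u))
    R=np.array(p['R']); t=np.array(p['t'])
    return -R.T@t, R.T@np.array([u[0],u[1],1])
def at(p,rc,z):
    o,d=ray(p,rc); return o+d*(z-o[2])/d[2]
def proj(p,X):
    c=np.array(p['R'])@np.array(X)+np.array(p['t']); u=c[:2]/c[2]; u=u*(1+p['k1']*(u@u)); f=K(p)
    return np.array([u[1]*f+p['cy'],u[0]*f+p['cx']])
def save(p,n,crop=None,s=1):
    im=p['frame'][...,::-1]
    if crop: a,b,c,d=crop; im=im[a:b,c:d]
    cv2.imwrite('pics/'+n,cv2.resize(np.ascontiguousarray(im),None,fx=s,fy=s,interpolation=cv2.INTER_CUBIC))
E
python3 - <<'E'
from h import *
Z=dict(knife_grip=.017,knife_tip=.017,mat=0,lip=.086,ledge=.086,hinge=.093,saucer_a=.0,chopsticks=0,steamer=0)
for c in ('top','scene'):
    p=bot.read_camera(c); save(p,c+'0.png')
    print(c,p['fovy'],p['k1'],-np.array(p['R']).T@p['t'])
    for n,z in Z.items():
        for d in bot.spot_point(p,n)[:3]:
            print(n,round(d['p'],2),np.round(d['location'],1),np.round(at(p,d['location'],z),3))
print(bot.get_state())
E
```

```text
pics
top 48.03829172329494 -0.039175304592908466 [0.37271686 0.07711243 1.66777443]
knife_grip 0.78 [237.8 403.9] [ 0.378 -0.255  0.017]
knife_grip 0.55 [163.  419.3] [ 0.656 -0.319  0.017]
knife_tip 0.6 [201.8 406.6] [ 0.511 -0.268  0.017]
mat 0.94 [230.8 407.4] [ 0.404 -0.272  0.   ]
lip 0.86 [184.6 306.1] [0.568 0.103 0.086]
lip 0.64 [281.8 176.4] [0.228 0.556 0.086]
ledge 0.85 [190.2 306.8] [0.548 0.1   0.086]
ledge 0.73 [295. 169.] [0.182 0.582 0.086]
hinge 0.94 [149. 315.] [0.694 0.071 0.093]
hinge 0.85 [245.  191.6] [0.356 0.503 0.093]
saucer_a 0.83 [205.8 262.4] [0.499 0.267 0.   ]
saucer_a 0.7 [242.2 258.6] [0.364 0.28  0.   ]
chopsticks 0.61 [165.6 419.2] [ 0.649 -0.322  0.   ]
steamer 0.7 [154.2 242.4] [0.695 0.344 0.   ]
scene 53.40211567626597 -0.07733934758805905 [ 1.30951223 -0.27587676  0.77334285]
knife_grip 0.62 [194.8 383. ] [0.501 0.263 0.017]
knife_grip 0.59 [219.5 210.9] [ 0.394 -0.244  0.017]
knife_tip 0.55 [249.  212.7] [ 0.514 -0.263  0.017]
mat 0.7 [230.9 207.6] [ 0.418 -0.262  0.   ]
lip 0.67 [203.4 345.3] [0.565 0.102 0.086]
lip 0.67 [109.9 416.3] [0.172 0
[... 399 characters left out ...]
 1.0, 'joint_positions': array([ 1.16479887,  0.41106283, -0.01271706,  1.59618546,  0.00560904,
        1.13432834, -0.08220896]), 'joint_vel': array([-0.00133649,  0.00052364,  0.00041326, -0.00046776,  0.00135057,
        0.00016986, -0.00050945]), 'joint_torque': array([ 4.50053003e-04, -5.87745702e+01,  6.41317461e-01, -2.91392577e+01,
       -5.36835438e-02,  1.04411884e-02,  6.69005408e-05]), 'tcp_pos': array([ 0.20712837, -0.58968354,  0.22268254]), 'eef_rot': array([ 3.14154101e+00, -2.35613516e-06,  3.37817218e-01]), 'force': array([ 0.6455232 , -0.12802177, -0.05625779]), 'ft_torque': array([-0.04153685, -0.08157381, -0.0513549 ]), 'finger_force': 0.0, 'width': 1.0047622010606132}
```

View images.

View pics/top0.png

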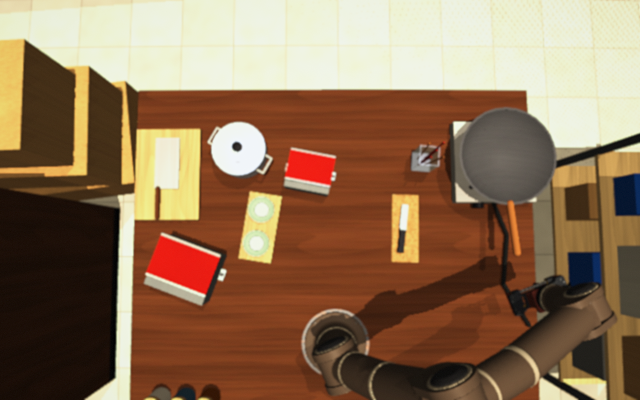

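View pics/scene0.png

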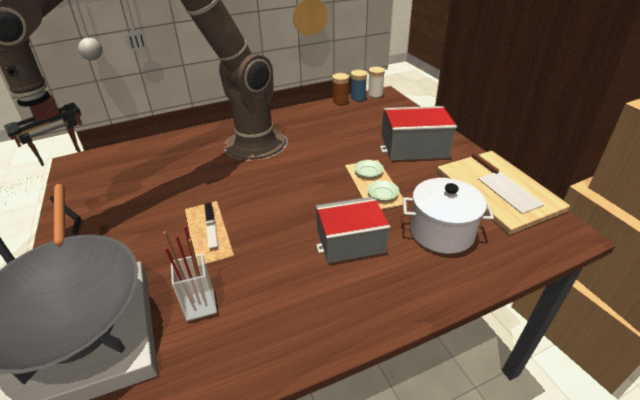

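```bash
cat >> h.py <<'E'
def rect(p,mask,z):
    m=mask.astype(np.uint8); c=max(cv2.findContours(m,0,1)[0],key=cv2.contourArea)[:,0,:]
    P=np.array([at(p,(b,a),z)[:2] for a,b in c])
    return cv2.minAreaRect((P*1000).astype(np.float32)), P
E
python3 - <<'E'
from h import *
p=bot.read_camera('top'); q=bot.read_camera('scene')
for pp in (p,q):
    f=pp['frame'].astype(int); red=(f[...,0]>140)&(f[...,1]<70)&(f[...,2]<70)
    n,l,s,_=cv2.connectedComponentsWithStats(red.astype(np.uint8))
    for i in range(1,n):
        if s[i,4]>300: print('red',s[i],rect(pp,l==i,.096)[0])
    for nm in ('knife_grip',):
        for d in bot.silhouettes(pp,nm)[:2]:
            r,P=rect(pp,d['pixels'],.017); 
            ys,xs=np.where(d['pixels']); A=np.array([at(pp,(a,b),.017)[:2] for a,b in zip(ys,xs)])
            v=np.linalg.svd(A-A.mean(0))[2][0]; v*=np.sign(v[0]); t=(A-A.mean(0))@v
            print(nm,d['p'],d['extent'],r,'yaw',np.arctan2(v[1],v[0]),A.mean(0)+v*t.min(),A.mean(0)+v*t.max())
    for d in bot.silhouettes(pp,'mat')[:1]: print('mat',d['p'],rect(pp,d['pixels'],.004)[0])
a=cv2.resize(p['frame'][130:270,270:430],None,fx=3,fy=3); b=cv2.resize(q['frame'][160:290,180:420],None,fx=2,fy=2)
im=np.zeros((420+260,480,3),np.uint8)[:600]; 
im=np.zeros((420,800,3),np.uint8); im[:, :480]=a; b=b[:, :]; b=cv2.resize(b,(320,173)); im[:173,480:]=b
cv2.imwrite('pics/crop1.png',im[...,::-1])
E
```

```text
red [ 284  149   53   36 1193] ((630.965576171875, 89.05787658691406), (172.5483856201172, 94.77882385253906), 78.64029693603516)
red [ 145  235   75   59 2475] ((289.7591857910156, 534.9702758789062), (229.92971801757812, 133.17933654785156), 69.8900375366211)
knife_grip 0.7 [395.1, 205.0, 407.1, 252.4] ((412.8675537109375, -249.5318145751953), (28.44805908203125, 176.03268432617188), 82.5434799194336) yaw -0.13632008713683558 [ 0.32565152 -0.23744211] [ 0.50013414 -0.26137604]
mat 0.8 ((415.26751708984375, -259.3486328125), (96.47028350830078, 246.24896240234375), 88.67451477050781)
red [386 108  69  19 967] ((239.5555419921875, 562.705322265625), (229.07266235351562, 124.61312866210938), 70.3566665649414)
red [ 318  201   71   34 1512] ((631.1316528320312, 89.29412841796875), (163.6005096435547, 93.39747619628906), 78.89580535888672)
mat 0.74 ((421.5118713378906, -262.4784851074219), (99.51319122314453, 251.87583923339844), 89.16024017333984)
```

View pics/crop1.png

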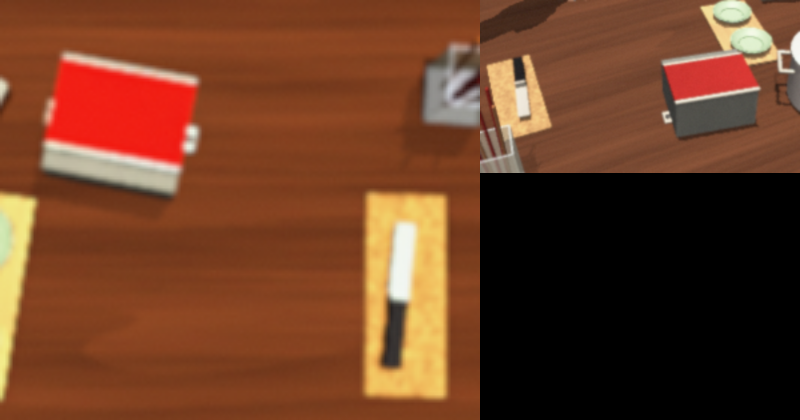

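Small box at (310,170), not the big one at (185,268). Blade on the cork mat at (404,228), not the cleaver on the board at (160,195).

Emit:
jog_arm:
  moves:
    - [[0,0,0],[0,0,6.7],-0.4]
    - [[0,0,0],[0,0,6.7],-0.4]
    - [[0,0,0],[0,0,6.7],-0.4]
    - [[0,0,0],[0,0,6.7],-0.4]
    - [[2,-4,0],[0,0,0],-0.4]
    - [[2,-4,0],[0,0,0],-0.4]
    - [[2,-4,0],[0,0,0],-0.4]
    - [[2,-4,0],[0,0,0],-0.4]
    - [[2,-4,0],[0,0,0],-0.4]
    - [[2,-4,0],[0,0,0],-0.4]
    - [[2,-4,0],[0,0,0],-0.4]
    - [[0,-4,0],[0,0,0],-0.4]
  newtons: 40

```text
time_s: 2.5
tcp_pos: [0.3899, -0.2885, 0.2229]
eef_rot: [3.142, -0.002, -0.128]
force: [-0.4, 0.4, -0.6]
width: 0.7
finger_force: 0.0
```

Emit:
jog_arm:
  moves:
    - [[-0.3,-4.1,0],[0,0,0],-0.4]
    - [[0,0,4],[0,0,0],-0.4]
    - [[0,0,4],[0,0,0],-0.4]
    - [[0,0,4],[0,0,0],-0.4]
    - [[0,0,4],[0,0,0],-0.4]
    - [[0,0,3],[0,0,0],-0.4]
    - [[0,0,1.5],[0,0,0],-0.4]
    - [[0,0,0.8],[0,0,0],-0.4]
    - [[0,0,0],[0,0,0],-0.4]
    - [[0,0,0],[0,0,0],-0.4]

```text
time_s: 3.5
tcp_pos: [0.3902, -0.2497, 0.0103]
eef_rot: [3.141, -0.001, -0.13]
force: [0.0, 0.4, 0.0]
width: 0.704
finger_force: 0.0
```

Run:
```python
from h import *
q=bot.read_camera('scene'); p=bot.read_camera('top')
im=np.zeros((480,800,3),np.uint8)
im[:,:400]=cv2.resize(q['frame'][180:276,170:250],(400,480)); im[:,400:]=cv2.resize(p['frame'][180:276,365:445],(400,480))
cv2.imwrite('pics/g1.png',im[...,::-1]); s=bot.get_state(); print(s['tcp_pos'],s['eef_rot'],s['force'])
```

```text
[ 0.39048737 -0.24991471  0.01067977] [ 3.14082859e+00 -1.86070077e-03 -1.30025156e-01] [ 0.01241038  0.54707575 -0.34455769]
```

View pics/g1.png

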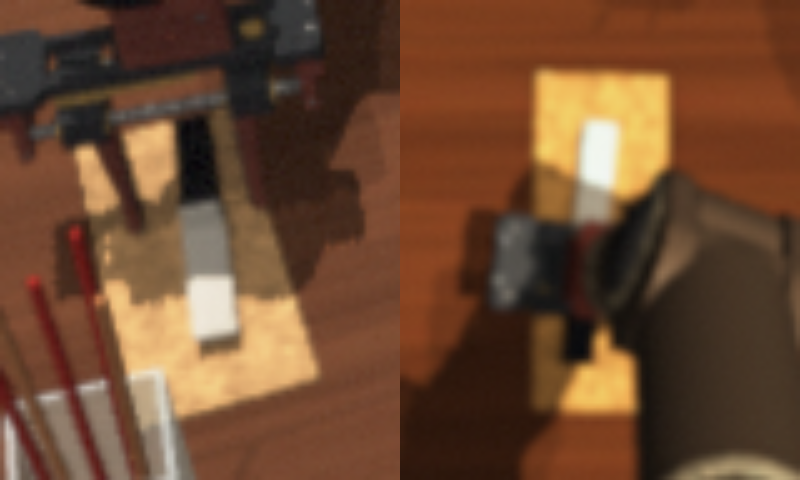

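The handle runs between the open fingers (scene half ~(195,160)); both sides are clear. Lower a little and close.

Emit:
jog_arm:
  moves:
    - [[0,0,0.3],[0,0,0],-0.4]
    - [[0,0,0],[0,0,0],1]
    - [[0,0,0],[0,0,0],1]
    - [[0,0,0],[0,0,0],1]
    - [[0,0,0],[0,0,0],1]
    - [[0,0,0],[0,0,0],1]
    - [[0,0,0],[0,0,0],1]
    - [[0,0,0],[0,0,0],1]
  newtons: 45

```text
time_s: 4.4
tcp_pos: [0.3898, -0.2494, 0.0067]
eef_rot: [-3.141, -0.0, -0.13]
force: [0.0, 0.7, 1.1]
width: 0.245
finger_force: 45.0
```

Emit:
jog_arm:
  moves:
    - [[0,0,-2],[0,0,0],1]
    - [[0,0,-4],[0,0,0],1]
    - [[0,0,-4],[0,0,0],1]
    - [[0,0,-4],[0,0,0],1]
    - [[0,0,0],[0,0,3.8],1]
    - [[0,0,0],[0,0,0],1]

```text
time_s: 5.0
tcp_pos: [0.3901, -0.2499, 0.1477]
eef_rot: [3.141, -0.002, -0.198]
force: [-0.2, 0.0, -1.4]
width: 0.248
finger_force: 45.0
```

Run:
```python
from h import *
from scipy.optimize import least_squares
q=bot.read_camera('scene'); p=bot.read_camera('top'); s=bot.get_state(); R=Ro.from_euler('xyz',s['eef_rot'])
print(s['tcp_pos'],s['eef_rot'],s['force'],s['ft_torque'],s['finger_force'])
def tri(name,gate):
    obs=[]
    for pp in (q,p):
        for d in bot.spot_point(pp,name)[:3]:
            X=at(pp,d['location'],gate[2]); print(name,d['p'],np.round(d['location'],1),np.round(X,3))
            if np.linalg.norm(X-gate)<.07: obs.append((pp,np.array(d['location']))); break
    if len(obs)==2:
        r=least_squares(lambda X:np.concatenate([proj(a,X)-b for a,b in obs]),gate)
        print(name,r.x,r.cost,'tool',R.inv().apply(r.x-s['tcp_pos']))
g=s['tcp_pos']+[0,0,.01]
tri('knife_tip',g+.115*R.as_matrix()[:,0]); tri('knife_grip',g)
im=np.zeros((480,800,3),np.uint8)
im[:,:400]=cv2.resize(q['frame'][140:236,170:250],(400,480)); im[:,400:]=cv2.resize(p['frame'][170:266,370:450],(400,480))
cv2.imwrite('pics/g2.png',im[...,::-1])
```

```text
[ 0.3891191  -0.24923792  0.14606482] [-3.14140998e+00  1.16838859e-03 -1.94617755e-01] [-0.65978332 -0.19097542 -0.88802804] [ 0.05905435  0.03878521 -0.01627693] 44.99974966049194
knife_tip 0.88 [207.1 196.5] [ 0.501 -0.274  0.156]
knife_tip 0.81 [202.6 415.9] [ 0.496 -0.271  0.156]
knife_tip [ 0.49648303 -0.27337833  0.15222718] 0.23214832108468042 tool [ 0.10999835  0.00292026 -0.00629141]
knife_grip 0.54 [180.8 197.7] [ 0.39  -0.253  0.156]
knife_grip 0.46 [234.7 413.4] [ 0.388 -0.26   0.156]
knife_grip [ 0.38853611 -0.25552569  0.15567311] 1.2680924672419873 tool [ 0.00063278  0.00628006 -0.00961018]
```

View pics/g2.png

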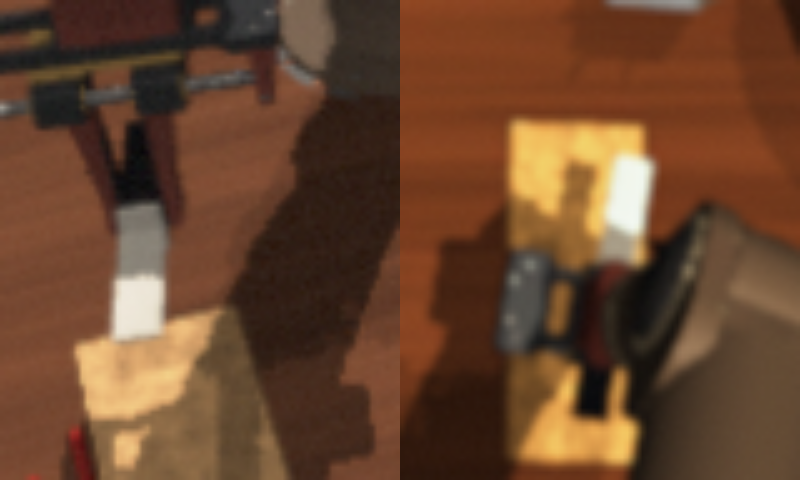

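Emit:
jog_arm:
  moves:
    - [[-0.3,-2,0],[0,0,0],1]
    - [[-0.3,-4,0],[0,0,0],1]
    - [[-0.3,-4,0],[0,0,0],1]
    - [[-0.2,-4,0],[0,0,0],1]
    - [[-0.2,-4,0],[0,0,0],1]
    - [[-0.1,-4,0],[0,0,0],1]
    - [[0,-4,0],[0,0,0],1]
    - [[0,-4,0],[0,0,0],1]
    - [[0,-4,0],[0,0,0],1]
    - [[0,-4,0],[0,0,0],1]
    - [[0,0,2],[0,0,0],1]
    - [[0,0,0],[0,0,0],1]

```text
time_s: 6.5
tcp_pos: [0.4484, 0.1265, 0.1244]
eef_rot: [3.14, 0.004, -0.193]
force: [-0.6, -1.0, -0.9]
width: 0.254
finger_force: 45.0
```

Run:
```python
from h import *
from scipy.optimize import least_squares
q=bot.read_camera('scene'); p=bot.read_camera('top'); s=bot.get_state(); R=Ro.from_euler('xyz',s['eef_rot'])
print(s['tcp_pos'],s['eef_rot'],s['force'],s['ft_torque'])
def tri(name,gate):
    obs=[]
    for pp in (q,p):
        for d in bot.spot_point(pp,name)[:3]:
            X=at(pp,d['location'],gate[2]); print(name,d['p'],np.round(d['location'],1),np.round(X,3))
            if np.linalg.norm(X-gate)<.07: obs.append((pp,np.array(d['location']))); break
    if len(obs)==2:
        r=least_squares(lambda X:np.concatenate([proj(a,X)-b for a,b in obs]),gate)
        print(name,r.x,r.cost,'tool',R.inv().apply(r.x-s['tcp_pos']))
g=s['tcp_pos']+[0,0,.01]
tri('knife_tip',g+.115*R.as_matrix()[:,0]); tri('lip',np.array([.573,.101,.086])); tri('hinge',np.array([.685,.08,.093]))
im=np.zeros((480,800,3),np.uint8)
im[:,:400]=cv2.resize(q['frame'][150:270,300:400],(400,480)); im[:,400:]=cv2.resize(p['frame'][140:236,270:350],(400,480))
cv2.imwrite('pics/g3.png',im[...,::-1])
```

```text
[0.44936317 0.1251689  0.12602651] [ 3.14023045e+00  2.25512045e-03 -1.96367061e-01] [ 0.0913614  -0.31750024 -1.61875948] [0.03420881 0.06624127 0.04856254]
knife_tip 0.64 [189.5 347.4] [0.569 0.105 0.136]
knife_tip 0.58 [208.9 263.8] [0.479 0.247 0.136]
knife_tip 0.36 [184.5 302.7] [0.562 0.114 0.136]
knife_tip [0.56160729 0.11084664 0.12856427] 0.6806468542670148 tool [ 0.11287538 -0.00784885 -0.00280301]
lip 0.94 [205.5 346.9] [0.575 0.102 0.086]
lip 0.83 [182.8 308.3] [0.574 0.095 0.086]
lip [0.57566258 0.09857864 0.08775986] 1.0388563517739648 tool [0.1291461  0.00138554 0.03797743]
hinge 0.63 [231.5 362.2] [0.688 0.088 0.093]
hinge 0.91 [149.5 312.4] [0.693 0.08  0.093]
hinge [0.69292975 0.08294161 0.09918022] 0.677362195631335 tool [ 0.24718447 -0.00614171  0.02628058]
```

View pics/g3.png

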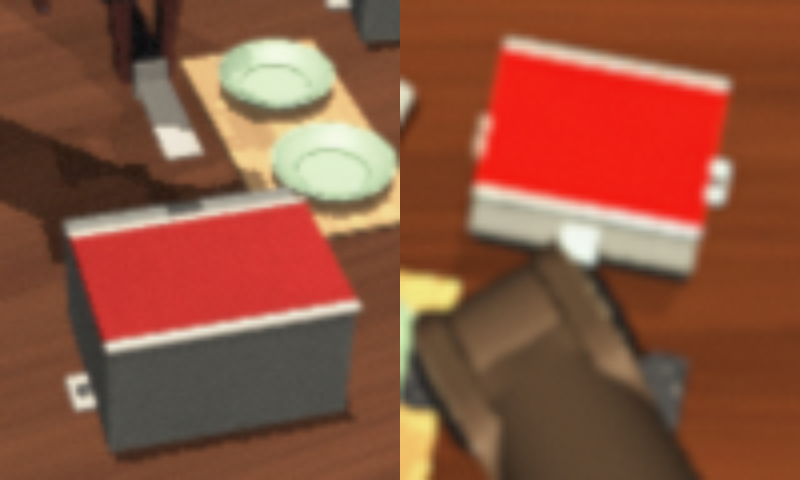

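Emit:
jog_arm:
  moves:
    - [[0,0,1.5],[0,0,0],1]
    - [[0,0,1.5],[0,0,0],1]
    - [[0,0,0.8],[0,0,0],1]
    - [[0,0,0.2],[0,0,0],1]
    - [[0,0,0],[0,0,0],1]

```text
time_s: 7.4
tcp_pos: [0.4502, 0.1259, 0.0867]
eef_rot: [3.142, 0.0, -0.196]
force: [0.1, -0.4, -2.2]
width: 0.246
finger_force: 45.0
```

Emit:
jog_arm:
  moves:
    - [[0,0,0.2],[0,0,0],1]
    - [[0,0,0],[0,0,0],1]

```text
time_s: 7.6
tcp_pos: [0.4504, 0.126, 0.0849]
eef_rot: [-3.141, -0.001, -0.196]
force: [-0.3, 0.5, -0.3]
width: 0.248
finger_force: 45.0
```

Emit:
jog_arm:
  moves:
    - [[0,0,0.2],[0,0,0],1]
    - [[0,0,0],[0,0,0],1]

```text
time_s: 7.8
tcp_pos: [0.4501, 0.1259, 0.0826]
eef_rot: [3.142, -0.0, -0.196]
force: [-0.0, -1.2, -1.8]
width: 0.249
finger_force: 45.0
```

Emit:
jog_arm:
  moves:
    - [[0,0,0.2],[0,0,0],1]
    - [[0,0,0],[0,0,0],1]

```text
time_s: 8.0
tcp_pos: [0.45, 0.1259, 0.0805]
eef_rot: [3.141, 0.0, -0.196]
force: [0.1, 0.0, -1.6]
width: 0.248
finger_force: 45.0
```

Emit:
jog_arm:
  moves:
    - [[0,0,0.2],[0,0,0],1]
    - [[0,0,0],[0,0,0],1]

```text
time_s: 8.2
tcp_pos: [0.45, 0.1259, 0.0784]
eef_rot: [3.141, 0.0, -0.196]
force: [0.5, -0.4, -1.6]
width: 0.245
finger_force: 45.0
```

Emit:
jog_arm:
  moves:
    - [[0,0,0.1],[0,0,0],1]
    - [[0,0,0],[0,0,0],1]

```text
time_s: 8.4
tcp_pos: [0.45, 0.1259, 0.0775]
eef_rot: [3.141, 0.0, -0.196]
force: [0.0, 0.4, -1.6]
width: 0.25
finger_force: 45.0
```

Emit:
jog_arm:
  moves:
    - [[0,0,0.1],[0,0,0],1]
    - [[0,0,0],[0,0,0],1]

```text
time_s: 8.6
tcp_pos: [0.4502, 0.126, 0.0766]
eef_rot: [-3.142, -0.0, -0.196]
force: [0.1, 0.5, -0.4]
width: 0.245
finger_force: 45.0
```

Emit:
jog_arm:
  moves:
    - [[0,0,0.1],[0,0,0],1]
    - [[0,0,0],[0,0,0],1]

```text
time_s: 8.8
tcp_pos: [0.4502, 0.1261, 0.0759]
eef_rot: [-3.142, -0.0, -0.196]
force: [-1.6, -1.1, 3.7]
width: 0.246
finger_force: 45.0
```

Emit:
jog_arm:
  moves:
    - [[0,0,0.1],[0,0,0],1]
    - [[0,0,0],[0,0,0],1]

```text
time_s: 9.0
tcp_pos: [0.4502, 0.1261, 0.0748]
eef_rot: [-3.142, -0.0, -0.196]
force: [-2.3, -0.2, 5.0]
width: 0.247
finger_force: 45.0
```

Emit:
jog_arm:
  moves:
    - [[0,0,0.1],[0,0,0],1]
    - [[0,0,0],[0,0,0],1]

```text
time_s: 9.2
tcp_pos: [0.4501, 0.126, 0.0737]
eef_rot: [-3.142, -0.0, -0.196]
force: [-3.2, 0.8, 4.3]
width: 0.248
finger_force: 45.0
```

Emit:
jog_arm:
  moves:
    - [[0,0,-0.2],[0,0,0],1]
    - [[0.3,0,0],[0,0,0],1]
    - [[0.3,0,0],[0,0,0],1]
    - [[0,0,0],[0,0,0],1]

```text
time_s: 9.6
tcp_pos: [0.4565, 0.1245, 0.0755]
eef_rot: [3.142, -0.0, -0.197]
force: [-0.4, -0.1, -2.0]
width: 0.243
finger_force: 45.0
```

Emit:
jog_arm:
  moves:
    - [[0.3,0,0],[0,0,0],1]
    - [[0,0,0],[0,0,0],1]

```text
time_s: 9.8
tcp_pos: [0.4593, 0.1241, 0.0756]
eef_rot: [-3.142, -0.0, -0.197]
force: [0.5, 0.3, -1.4]
width: 0.246
finger_force: 45.0
```

Emit:
jog_arm:
  moves:
    - [[0.3,0,0],[0,0,0],1]
    - [[0,0,0],[0,0,0],1]

```text
time_s: 10.0
tcp_pos: [0.4609, 0.1237, 0.0753]
eef_rot: [3.141, 0.002, -0.196]
force: [-3.3, 0.8, -0.9]
width: 0.247
finger_force: 45.0
```

Emit:
jog_arm:
  moves:
    - [[-0.4,0,0],[0,0,0],1]
    - [[0,0.6,0],[0,0,0],1]
    - [[0.5,0,0],[0,0,0],1]
    - [[0,0,0],[0,0,0],1]

```text
time_s: 10.4
tcp_pos: [0.4597, 0.1168, 0.0751]
eef_rot: [3.14, 0.004, -0.197]
force: [-7.3, 0.8, 0.3]
width: 0.249
finger_force: 45.0
```

Emit:
jog_arm:
  moves:
    - [[-0.4,0,0],[0,0,0],1]
    - [[0,0.6,0],[0,0,0],1]
    - [[0.4,0,0],[0,0,0],1]
    - [[0,0,0],[0,0,0],1]

```text
time_s: 10.8
tcp_pos: [0.4586, 0.1111, 0.0753]
eef_rot: [3.14, 0.004, -0.197]
force: [-9.2, 0.3, 3.8]
width: 0.25
finger_force: 45.0
```

Emit:
jog_arm:
  moves:
    - [[-0.4,0,0],[0,0,0],1]
    - [[0,0.6,0],[0,0,0],1]
    - [[0.4,0,0],[0,0,0],1]
    - [[0,0,0],[0,0,0],1]

```text
time_s: 11.2
tcp_pos: [0.4574, 0.1051, 0.0752]
eef_rot: [3.14, 0.004, -0.197]
force: [-9.5, 0.0, 3.6]
width: 0.245
finger_force: 45.0
```

Emit:
jog_arm:
  moves:
    - [[-0.4,0,0],[0,0,0],1]
    - [[0,-1.2,0],[0,0,0],1]
    - [[0,-1.2,0],[0,0,0],1]
    - [[0.3,0,0],[0,0,0],1]
    - [[0,0,0],[0,0,0],1]

```text
time_s: 11.7
tcp_pos: [0.4626, 0.1302, 0.0754]
eef_rot: [3.141, 0.001, -0.195]
force: [-3.4, -0.4, 0.9]
width: 0.249
finger_force: 45.0
```

Emit:
jog_arm:
  moves:
    - [[-0.4,0,0],[0,0,0],1]
    - [[0,-0.6,0],[0,0,0],1]
    - [[0.4,0,0],[0,0,0],1]
    - [[0,0,0],[0,0,0],1]

```text
time_s: 12.1
tcp_pos: [0.4652, 0.1354, 0.0759]
eef_rot: [-3.141, -0.001, -0.196]
force: [-0.2, -0.9, -1.3]
width: 0.246
finger_force: 45.0
```

Emit:
jog_arm:
  moves:
    - [[-0.4,0,0],[0,0,0],1]
    - [[0,-0.6,0],[0,0,0],1]
    - [[0.4,0,0],[0,0,0],1]
    - [[0,0,0],[0,0,0],1]

```text
time_s: 12.5
tcp_pos: [0.4661, 0.1415, 0.0758]
eef_rot: [-3.141, -0.001, -0.196]
force: [0.2, 0.1, 0.4]
width: 0.248
finger_force: 45.0
```

Emit:
jog_arm:
  moves:
    - [[-0.3,0,0],[0,0,0],1]
    - [[0,0.3,0],[0,0,0],1]
    - [[0.3,0,0],[0,0,0],1]
    - [[0.3,0,0],[0,0,0],1]
    - [[0.3,0,0],[0,0,0],1]
    - [[0,0,0],[0,0,0],1]

```text
time_s: 13.1
tcp_pos: [0.4713, 0.137, 0.0757]
eef_rot: [-3.141, -0.0, -0.197]
force: [-0.1, -0.4, -1.1]
width: 0.252
finger_force: 45.0
```

Emit:
jog_arm:
  moves:
    - [[0.3,0,0],[0,0,0],1]
    - [[0.2,0,0],[0,0,0],1]
    - [[0,0,0],[0,0,0],1]

```text
time_s: 13.4
tcp_pos: [0.4759, 0.1361, 0.0756]
eef_rot: [-3.142, -0.0, -0.196]
force: [-0.3, -0.2, -1.4]
width: 0.248
finger_force: 45.0
```

Emit:
jog_arm:
  moves:
    - [[0.1,0,0.66],[0,5,0],1]
    - [[0.12,0,0.66],[0,5,0],1]
    - [[0,0,0],[0,0,0],1]
  newtons: 55

```text
time_s: 13.7
tcp_pos: [0.4767, 0.136, 0.0622]
eef_rot: [3.141, -0.175, -0.193]
force: [-0.8, -1.1, 2.8]
width: 0.244
finger_force: 55.0
```

Emit:
jog_arm:
  moves:
    - [[0.12,0,0.66],[0,5,0],1]
    - [[0,0,0],[0,0,0],1]

```text
time_s: 13.9
tcp_pos: [0.4787, 0.1358, 0.0556]
eef_rot: [3.139, -0.26, -0.192]
force: [-1.1, 0.1, 0.7]
width: 0.247
finger_force: 55.0
```

Emit:
jog_arm:
  moves:
    - [[0.12,0,0.66],[0,5,0],1]
    - [[0,0,0],[0,0,0],1]

```text
time_s: 14.1
tcp_pos: [0.4816, 0.1352, 0.0508]
eef_rot: [3.135, -0.299, -0.191]
force: [-4.9, 0.9, 4.4]
width: 0.243
finger_force: 55.0
```

Emit:
jog_arm:
  moves:
    - [[0.12,0,0.66],[0,5,0],1]
    - [[0,0,0],[0,0,0],1]

```text
time_s: 14.3
tcp_pos: [0.483, 0.1351, 0.0445]
eef_rot: [3.132, -0.33, -0.19]
force: [-1.8, 1.9, 6.3]
width: 0.246
finger_force: 55.0
```

Run:
```python
from h import *
q=bot.read_camera('scene'); p=bot.read_camera('top'); s=bot.get_state()
print(s['tcp_pos'],s['eef_rot'],s['force'],s['ft_torque'])
im=np.zeros((480,800,3),np.uint8)
im[:,:400]=cv2.resize(q['frame'][150:270,300:400],(400,480)); im[:,400:]=cv2.resize(p['frame'][140:236,270:350],(400,480))
cv2.imwrite('pics/g4.png',im[...,::-1])
```

```text
[0.48297768 0.1349612  0.04459791] [ 3.13259659 -0.32911634 -0.19109096] [-2.8821793   3.25797289  3.9572803 ] [0.51689441 0.00300425 0.33381888]
```

View pics/g4.png

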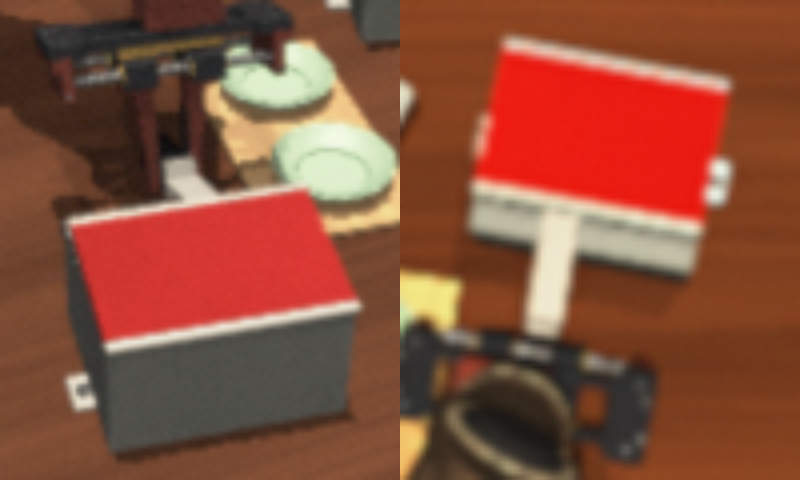

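Emit:
jog_arm:
  moves:
    - [[0.12,0,0.66],[0,5,0],1]
    - [[0,0,0],[0,0,0],1]

```text
time_s: 14.6
tcp_pos: [0.4836, 0.1345, 0.0393]
eef_rot: [3.127, -0.365, -0.19]
force: [-1.0, 2.0, 5.1]
width: 0.249
finger_force: 55.0
```

Run:
```python
from h import *
q=bot.read_camera('scene'); p=bot.read_camera('top'); s=bot.get_state()
print(s['tcp_pos'],s['eef_rot'],s['force'],s['ft_torque'],s['joint_positions'])
for n in('knife_tip','lip','knife_grip'):
  for pp in(p,q):
    for d in bot.spot_point(pp,n)[:2]: print(n,round(d['p'],2),np.round(d['location'],1),np.round(at(pp,d['location'],.098),3))
```

```text
[0.48356358 0.13421896 0.03932835] [ 3.12824294 -0.36391726 -0.19168411] [-2.35042055  4.00936041  5.27534317] [ 0.77044367 -0.20865366  0.65106915] [-0.86465921  0.38951482  0.37786674  2.33778837  0.5626822   0.20265093
 -2.83553788]
knife_tip 0.59 [178.3 301.3] [0.589 0.119 0.098]
knife_tip 0.68 [204.4 354. ] [0.591 0.114 0.098]
lip 0.69 [284.6 176. ] [0.219 0.554 0.098]
lip 0.6 [182.8 307.9] [0.573 0.096 0.098]
lip 0.71 [110.9 415.5] [0.198 0.575 0.098]
lip 0.58 [204.8 344.9] [0.583 0.092 0.098]
knife_grip 0.6 [212.8 299.3] [0.467 0.127 0.098]
knife_grip 0.58 [193.7 343.4] [0.538 0.109 0.098]
knife_grip 0.2 [203.5 345.2] [0.578 0.095 0.098]
```

Emit:
jog_arm:
  moves:
    - [[0.5,0,0],[0,0,0],1]
    - [[0.5,0,0],[0,0,0],1]
    - [[0,0,0],[0,0,0],1]

```text
time_s: 15.3
tcp_pos: [0.4907, 0.1289, 0.042]
eef_rot: [3.127, -0.361, -0.197]
force: [-6.2, 2.7, 7.7]
width: 0.25
finger_force: 55.0
```

Run:
```python
from h import *
q=bot.read_camera('scene'); p=bot.read_camera('top'); s=bot.get_state()
print(s['tcp_pos'],s['eef_rot'],s['force'],s['ft_torque'],s['joint_positions'])
im=np.zeros((480,800,3),np.uint8)
im[:,:400]=cv2.resize(q['frame'][150:270,300:400],(400,480)); im[:,400:]=cv2.resize(p['frame'][140:236,270:350],(400,480))
cv2.imwrite('pics/g5.png',im[...,::-1])
```

```text
[0.49070301 0.12884049 0.04200323] [ 3.12662021 -0.36090523 -0.19746759] [-6.15320313  1.98447707  6.1946463 ] [0.31389372 0.53726441 0.08608145] [-0.82068858  0.38578021  0.34928386  2.32153996  0.55180857  0.22032779
 -2.80911541]
```

View pics/g5.png

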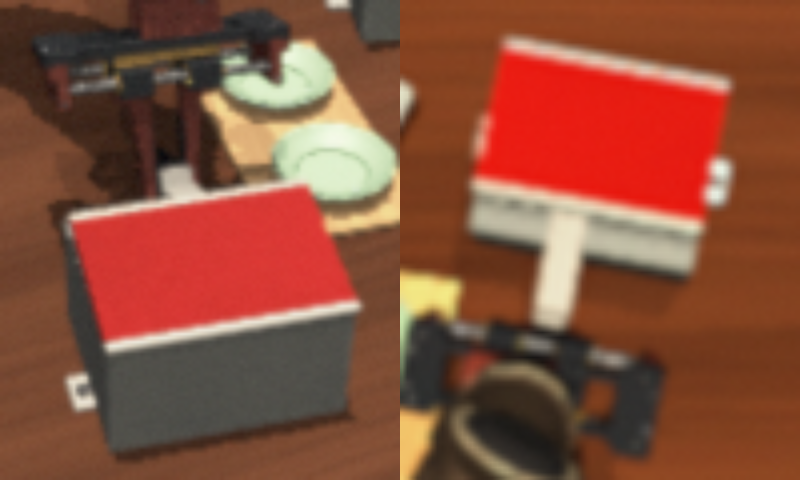

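```bash
cat >> h.py <<'E'
from scipy.optimize import brentq
U=np.array([.981,-.196,0]);H=np.array([.5755,.0985,0])+.11*U+np.array([0,0,.093])
def redtop(f,c):
    f=f.astype(int); r=(f[...,0]>120)&(f[...,1]<75)&(f[...,2]<75); rr=np.where(r[150:300,c])[0]; return rr[0]+150
def cover(q):
    f0=cv2.imread('pics/scene0.png')[...,::-1]; out=[]
    for c in (335,345,355,365):
        X=at(q,(redtop(f0,c),c),.096); r=(H-X)@U; lat=X-(X-H)@U*U; lat[2]=H[2]
        def P(th): return lat+r*np.array([-U[0]*np.cos(th),-U[1]*np.cos(th),np.sin(th)])+.003*np.array([U[0]*np.sin(th),U[1]*np.sin(th),np.cos(th)])
        t=redtop(q['frame'],c); th=np.linspace(-.1,1.4,300); e=[abs(proj(q,P(a))[0]-t) for a in th]; out.append(th[int(np.argmin(e))])
    return np.round(out,3)
def st():
    s=bot.get_state(); print(np.round(s['tcp_pos'],4),np.round(s['eef_rot'],3),np.round(s['force'],1),np.round(s['joint_positions'],2)); return s
E
python3 - <<'E'
from h import *
q=bot.read_camera('scene');print(cover(q)); st()
E
```

```text
[-0.1 -0.1 -0.1 -0.1]
[0.4907 0.1289 0.042 ] [ 3.127 -0.361 -0.197] [-7.2  1.8  6.3] [-0.82  0.39  0.35  2.32  0.55  0.22 -2.81]
```

Emit:
jog_arm:
  moves:
    - [[0.5,0,-0.1],[0,0,0],1]
    - [[0,0,0],[0,0,0],1]

```text
time_s: 15.65
tcp_pos: [0.4948, 0.1275, 0.0446]
eef_rot: [3.126, -0.361, -0.198]
force: [-4.5, 1.2, 3.0]
width: 0.246
finger_force: 55.0
```

Run:
```python
from h import *
q=bot.read_camera('scene');print(cover(q)); st()
```

```text
[-0.1 -0.1 -0.1 -0.1]
[0.4948 0.1276 0.0446] [ 3.126 -0.361 -0.198] [-5.5  1.3  2.5] [-0.8   0.38  0.34  2.31  0.54  0.23 -2.79]
```

Run:
```python
from h import *
q=bot.read_camera('scene');f0=cv2.imread('pics/scene0.png')[...,::-1]
for c in (325,335,345,355,365): 
  X=at(q,(redtop(f0,c),c),.096); print(redtop(f0,c),redtop(q['frame'],c),X,(H-X)@U, proj(q,X))
print(q['frame'][190:225,345])
```

```text
153 204 [0.32203945 0.14874264 0.096     ] 0.36857782932713823 [153. 325.]
150 203 [0.31922717 0.18514839 0.096     ] 0.37847220037036405 [150. 335.]
154 201 [0.35441274 0.20368448 0.096     ] 0.34758823000650463 [154. 345.]
151 200 [0.35192376 0.24050343 0.096     ] 0.3572464308719834 [151. 355.]
150 150 [0.36014388 0.27231209 0.096     ] 0.3554169901627564 [150. 365.]
[[ 40  35  35]
 [109 103  95]
 [185 176 160]
 [191 181 166]
 [192 179 164]
 [187 178 163]
 [188 179 163]
 [217 207 187]
 [232 224 206]
 [238 222 204]
 [227 138 125]
 [219  68  64]
 [217  57  53]
 [218  58  54]
 [215  56  51]
 [215  57  52]
 [216  57  51]
 [214  53  48]
 [218  58  53]
 [219  59  54]
 [216  56  52]
 [215  55  51]
 [216  54  51]
 [215  53  49]
 [216  55  52]
 [216  55  51]
 [217  59  54]
 [214  55  50]
 [214  55  52]
 [216  55  52]
 [215  56  51]
 [217  58  54]
 [217  57  53]
 [219  58  54]
 [218  54  51]]
```

Table wood passes the threshold; tighten it.

```bash
sed -i 's/(f\[...,0\]>120)&(f\[...,1\]<75)&(f\[...,2\]<75); rr/(f[...,0]>160)\&(f[...,1]<85)\&(f[...,2]<85); rr/' h.py
python3 - <<'E'
from h import *
q=bot.read_camera('scene');f0=cv2.imread('pics/scene0.png')[...,::-1]
for c in (335,345,355,365): 
  X=at(q,(redtop(f0,c),c),.096); print(redtop(f0,c),redtop(q['frame'],c),(H-X)@U)
print(cover(q))
E
```

```text
208 203 0.09743642902467421
206 201 0.09925272440249171
204 200 0.10108091207899525
203 198 0.09887389603091093
[0.196 0.191 0.151 0.196]
```

Emit:
jog_arm:
  moves:
    - [[0.6,0,-0.6],[0,0,0],1]
    - [[0.7,0,-0.5],[0,0,0],1]
    - [[0.8,0,-0.5],[0,0,0],1]
    - [[0.9,0,-0.4],[0,0,0],1]
    - [[0,0,0],[0,0,0],1]

```text
time_s: 16.3
tcp_pos: [0.5183, 0.1256, 0.076]
eef_rot: [3.13, -0.366, -0.198]
force: [0.1, 0.5, -1.2]
width: 0.247
finger_force: 55.0
```

Run:
```python
from h import *
q=bot.read_camera('scene');print(cover(q)); st()
p=bot.read_camera('top')
im=np.zeros((480,800,3),np.uint8)
im[:,:400]=cv2.resize(q['frame'][150:270,300:400],(400,480)); im[:,400:]=cv2.resize(p['frame'][140:236,270:350],(400,480))
cv2.imwrite('pics/g6.png',im[...,::-1])
```

```text
[0.733 1.094 1.224 0.688]
[0.5175 0.1257 0.0754] [ 3.13  -0.365 -0.197] [-0.7 -0.1 -1.2] [-0.71  0.33  0.26  2.25  0.49  0.33 -2.69]
```

View pics/g6.png

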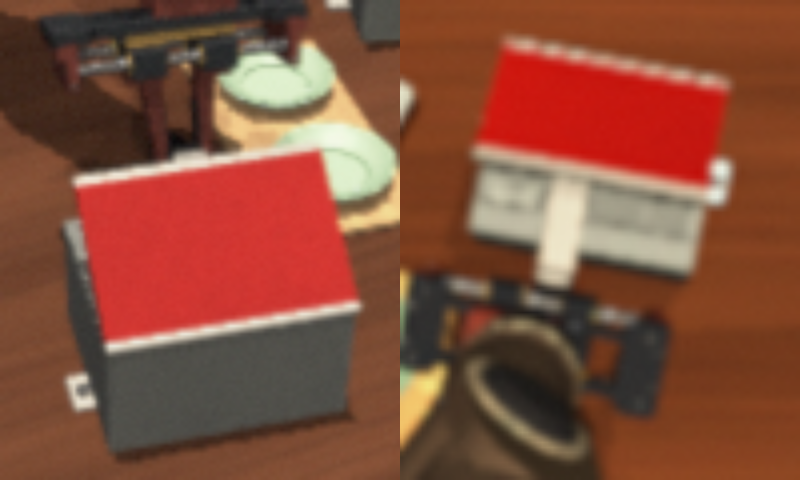

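Emit:
jog_arm:
  moves:
    - [[1,0,-0.4],[0,0,0],1]
    - [[1,0,-0.4],[0,0,0],1]
    - [[1,0,-0.4],[0,0,0],1]
    - [[0.8,0,0],[0,0,0],1]
    - [[0.8,0,0],[0,0,0],1]
    - [[0.8,0,0],[0,0,0],1]
    - [[0,0,0],[0,0,0],1]

```text
time_s: 17.1
tcp_pos: [0.5629, 0.117, 0.1051]
eef_rot: [3.129, -0.365, -0.196]
force: [-0.8, 0.3, -1.4]
width: 0.245
finger_force: 55.0
```

Emit:
jog_arm:
  moves:
    - [[0.9,0,0.2],[0,0,0],1]
    - [[0.9,0,0.2],[0,0,0],1]
    - [[0.9,0,0.2],[0,0,0],1]
    - [[0.9,0,0.4],[0,0,0],1]
    - [[0.9,0,0.4],[0,0,0],1]
    - [[0,0,0],[0,0,0],1]
    - [[0,0,0],[0,0,0],1]
    - [[0,0,0],[0,0,0],1]

```text
time_s: 17.9
tcp_pos: [0.6079, 0.1078, 0.1077]
eef_rot: [3.128, -0.363, -0.195]
force: [-4.1, 0.3, 3.6]
width: 0.245
finger_force: 55.0
```

Run:
```python
from h import *
q=bot.read_camera('scene');st()
p=bot.read_camera('top')
im=np.zeros((480,800,3),np.uint8)
im[:,:400]=cv2.resize(q['frame'][130:274,290:410],(400,480)); im[:,400:]=cv2.resize(p['frame'][130:226,270:350],(400,480))
cv2.imwrite('pics/g7.png',im[...,::-1])
```

```text
[0.6079 0.1078 0.1078] [ 3.128 -0.363 -0.195] [-5.2 -0.7  4.4] [-0.49  0.38  0.15  2.04  0.34  0.45 -2.42]
```

View pics/g7.png

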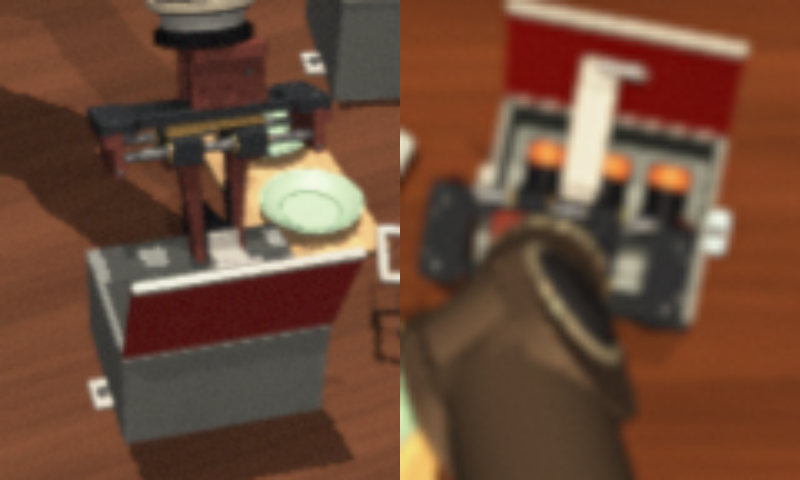

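Emit:
jog_arm:
  moves:
    - [[-1.5,0,-1],[0,0,0],1]
    - [[-2,0,-1.5],[0,0,0],1]
    - [[-2,0,-1.5],[0,0,0],1]
    - [[-2,0,-1.5],[0,0,0],1]
    - [[-2,0,-1.5],[0,0,0],1]
    - [[-1,0,-1],[0,-5,0],1]
    - [[0,0,0],[0,-5,0],1]
    - [[0,0,0],[0,-5,0],1]
    - [[0,0,0],[0,-5,0],1]
    - [[0,0,0],[0,-5,0],1]
    - [[0,0,0],[0,0,0],1]

```text
time_s: 19.1
tcp_pos: [0.4865, 0.1323, 0.1448]
eef_rot: [3.129, 0.072, -0.204]
force: [-0.7, -0.4, -1.4]
width: 0.25
finger_force: 55.0
```

```bash
cat >> h.py <<'E'
from scipy.optimize import least_squares
def tri(name,gate,q,p,s):
    obs=[];R=Ro.from_euler('xyz',s['eef_rot'])
    for pp in (q,p):
        for d in bot.spot_point(pp,name)[:3]:
            X=at(pp,d['location'],gate[2])
            if np.linalg.norm(X-gate)<.07: obs.append((pp,np.array(d['location']),d['p'])); break
    if len(obs)==2:
        r=least_squares(lambda X:np.concatenate([proj(a,X)-b for a,b,_ in obs]),gate)
        print(name,r.x.round(4),round(r.cost,2),[o[2] for o in obs],'tool',R.inv().apply(r.x-s['tcp_pos']).round(4))
    else: print(name,len(obs))
E
python3 - <<'E'
from h import *
s=st(); q=bot.read_camera('scene'); p=bot.read_camera('top')
R=Ro.from_euler('xyz',s['eef_rot']).as_matrix(); g=s['tcp_pos']-.01*R[:,2]
tri('knife_tip',g+.115*R[:,0],q,p,s); tri('knife_grip',g,q,p,s)
E
```

```text
[0.4865 0.1323 0.1448] [ 3.129  0.072 -0.204] [-0.7 -0.4 -1.4] [-0.42  0.33  0.1   1.92 -0.07  0.96 -2.06]
knife_tip 1
knife_grip 1
```

Emit:
jog_arm:
  moves:
    - [[-0.5,2,-1],[0,0,0],1]
    - [[-0.5,4,-1],[0,0,0],1]
    - [[-0.2,4,0],[0,0,0],1]
    - [[-0.2,4,0],[0,0,0],1]
    - [[-0.2,4,0],[0,0,0],1]
    - [[-0.2,4,0],[0,0,0],1]
    - [[0,4,0],[0,0,0],1]
    - [[0,4,0],[0,0,0],1]
    - [[0,4,0],[0,0,0],1]
    - [[0,4,0],[0,0,0],1]
    - [[0,2,0],[0,0,-4],1]
    - [[0,0,0],[0,0,0],1]

```text
time_s: 20.6
tcp_pos: [0.3872, -0.2574, 0.1718]
eef_rot: [3.133, 0.072, -0.133]
force: [0.5, -0.7, -0.3]
width: 0.245
finger_force: 55.0
```

Run:
```python
from h import *
s=st(); q=bot.read_camera('scene'); p=bot.read_camera('top')
R=Ro.from_euler('xyz',s['eef_rot']).as_matrix(); g=s['tcp_pos']-.01*R[:,2]
tri('knife_tip',g+.115*R[:,0],q,p,s); tri('knife_grip',g,q,p,s)
for pp in (q,p):
  for d in bot.spot_point(pp,'knife_tip')[:2]:
    o,v=ray(pp,d['location']); n=R[:,1]; X=o+v*((g-o)@n)/(v@n); print(d['p'],X.round(3),'tool',(R.T@(X-s['tcp_pos'])).round(4))
```

```text
[ 0.3872 -0.2574  0.1718] [ 3.133  0.072 -0.133] [ 0.5 -0.7 -0.3] [ 0.16  0.24  0.35  2.   -0.05  0.98 -1.17]
knife_tip [ 0.5031 -0.2668  0.1818] 0.41 [0.83, 0.64] tool [ 0.1151 -0.0059 -0.0184]
knife_grip [ 0.3802 -0.2573  0.181 ] 0.13 [0.57, 0.57] tool [-0.0076  0.0008 -0.0086]
0.83 [ 0.44  -0.265  0.135] tool [ 0.056  -0.      0.0326]
0.38 [ 0.447 -0.267  0.023] tool [ 0.0713 -0.      0.1438]
0.64 [ 0.504 -0.273  0.165] tool [ 0.1181 -0.     -0.0021]
```

Emit:
jog_arm:
  moves:
    - [[0.5,0,3],[0,0,0],1]
    - [[0.5,0,4],[0,0,0],1]
    - [[0.5,0,4],[0,0,0],1]
    - [[0.5,0,3],[0,0,0],1]
    - [[0,0,1],[0,0,0],1]
    - [[0,0,0.6],[0,0,0],1]
    - [[0,0,0],[0,0,0],1]

```text
time_s: 21.7
tcp_pos: [0.3967, -0.2573, 0.0147]
eef_rot: [3.134, 0.073, -0.131]
force: [-0.8, -0.1, -1.1]
width: 0.248
finger_force: 55.0
```

Emit:
jog_arm:
  moves:
    - [[0,0,0.2],[0,0,0],1]
    - [[0,0,0],[0,0,0],1]

```text
time_s: 21.9
tcp_pos: [0.3972, -0.2576, 0.0134]
eef_rot: [3.134, 0.071, -0.131]
force: [0.4, -0.2, -0.1]
width: 0.244
finger_force: 55.0
```

Emit:
jog_arm:
  moves:
    - [[0,0,0.1],[0,0,0],1]
    - [[0,0,0],[0,0,0],1]

```text
time_s: 22.1
tcp_pos: [0.3966, -0.2573, 0.0118]
eef_rot: [3.134, 0.072, -0.131]
force: [0.7, -0.8, -1.2]
width: 0.247
finger_force: 55.0
```

Emit:
jog_arm:
  moves:
    - [[0,0,0.2],[0,0,0],1]
    - [[0,0,0],[0,0,0],1]

```text
time_s: 22.3
tcp_pos: [0.3962, -0.2572, 0.0093]
eef_rot: [3.134, 0.073, -0.131]
force: [-0.8, 1.1, -1.6]
width: 0.247
finger_force: 55.0
```

Emit:
jog_arm:
  moves:
    - [[0,0,0.1],[0,0,0],1]
    - [[0,0,0],[0,0,0],1]

```text
time_s: 22.5
tcp_pos: [0.396, -0.2572, 0.0082]
eef_rot: [3.134, 0.073, -0.131]
force: [-1.6, -0.0, -1.6]
width: 0.245
finger_force: 55.0
```

Emit:
jog_arm:
  moves:
    - [[0,0,0.1],[0,0,0],1]
    - [[0,0,0],[0,0,0],1]

```text
time_s: 22.7
tcp_pos: [0.396, -0.2572, 0.0073]
eef_rot: [3.134, 0.073, -0.131]
force: [0.0, 0.3, -1.8]
width: 0.248
finger_force: 55.0
```

Emit:
jog_arm:
  moves:
    - [[0,0,0],[0,0,0],0.3]
    - [[0,0,0],[0,0,0],0.1]
    - [[0,0,0],[0,0,0],-0.2]
    - [[0,0,0],[0,0,0],-0.4]
    - [[0,0,0],[0,0,0],-0.4]
    - [[0,0,-1],[0,0,0],-0.4]
    - [[0,0,-3],[0,0,0],-0.4]
    - [[0,0,-4],[0,0,0],-0.4]
    - [[0,0,-4],[0,0,0],-0.4]
    - [[0,3,-3],[0,0,0],-0.4]
    - [[0,4,0],[0,0,0],-0.4]
    - [[0,4,0],[0,0,0],-0.4]

```text
time_s: 23.9
tcp_pos: [0.3937, -0.3678, 0.1602]
eef_rot: [3.133, 0.07, -0.129]
force: [0.7, -0.2, 0.1]
width: 0.7
finger_force: 0.0
```

Run:
```python
from h import *
s=st(); q=bot.read_camera('scene'); p=bot.read_camera('top')
g=np.array([.396,-.257,.017])
tri('knife_grip',g,q,p,s); tri('knife_tip',g+[.114,-.015,0],q,p,s)
r=[d for d in bot.silhouettes(p,'knife_grip')][:1]
for d in r: print(d['p'],d['extent'],rect(p,d['pixels'],.017)[0])
f=p['frame'].astype(int); red=(f[...,0]>90)&(f[...,1]<30)&(f[...,2]<45)
n,l,st_,_=cv2.connectedComponentsWithStats(red.astype(np.uint8))
print([x.tolist() for x in st_[1:] if x[4]>100])
```

```text
[ 0.3937 -0.3678  0.1602] [ 3.133  0.07  -0.129] [ 0.7 -0.2  0.1] [ 0.33  0.37  0.39  1.86 -0.11  1.   -0.94]
knife_grip [ 0.3875 -0.2576  0.0129] 0.11 [0.79, 0.82] tool [-0.01   -0.1098  0.1474]
knife_tip [ 0.5082 -0.2776  0.0044] 4.27 [0.91, 0.57] tool [ 0.1126 -0.1055  0.1475]
0.85 [399.0, 204.9, 409.9, 252.6] ((416.95831298828125, -258.5429382324219), (26.473831176757812, 175.58966064453125), 83.01612091064453)
[[292, 134, 46, 22, 543], [148, 238, 72, 56, 2114]]
```

Emit:
jog_arm:
  moves:
    - [[0,0,0],[0,0,0],-0.4]
    - [[0,0,0],[0,0,0],-0.4]
    - [[0,0,0],[0,0,0],-0.4]

```text
time_s: 24.55
tcp_pos: [0.3931, -0.3661, 0.1579]
eef_rot: [3.134, 0.073, -0.13]
force: [-0.0, 0.1, 0.4]
width: 0.701
finger_force: 0.0
```

```bash
python3 -c "
from station import bot
print(bot.close_job())"
```

```text
the job is handed in; nothing more can be done
None
```

I handed the job in at about 25 s on the robot's clock: the blade levered the cover off its catch and swung it over onto its stop, and it is back on the cork mat; the hand-in returned no verdict, and I did not re-measure the saucers, chopstick holder or steamer pot.

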